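# Third hand at the battery-rail jig

## Robot

A 6-joint arm with a two-finger parallel gripper is mounted at the origin on the work surface. World frame = base frame: x ahead of the robot, y to its left, z up, the work surface at z = 0. Lengths are in m, angles in rad, forces in N, time in s.
With the tool pointing down it reaches from about 0.225 to 0.725 m from the base axis. Payload 3.1 kg.
Tool frame: the origin (TCP) lies on the centre line of the jaws, within the pads' length; the fingertips stand 19 mm ahead of it and the grasp point (between the pads) is the TCP; z points along the fingers, y is the line along which they close (so a half turn about z gives the same grasp; the last joint's range is limited). The gripper opens to 85 mm and grips with 20 to 120 N. Pads are 22 mm wide; open, the fingers measure 114 mm over their backs; the gripper's body (76 mm by 85 mm) begins 54 mm behind the grasp point. The pads swing forward as they close: fully open they stand 13 mm farther back than shut.
Start: joints at [-0.128, 0.048, 0.099, 1.622, 0, 1.443], TCP at [0.525, -0, 0.23] pointing down, gripper open.
Joint ranges: [-2.91, 2.91], [-0.99, 1.94], [-1.21, 1.42], [-2.12, 2.29], [-1.49, 1.47], [-3.14, 3.14]. Speed limits (rad/s): [2.79, 2.79, 3.14, 3.14, 3.14, 3.14].

## Interface

Orientations are given as a unit quaternion [x, y, z, w].
In Python, from cell import manip gives the robot as it stands. The module is installed in compiled form; this text tells all that it offers.
- The arm moves only by the tool play_rows, never from a script. Its argument "rows" is a list that holds one entry, the list of rows, each a list of 7 numbers: the opening, from 0 (shut) to 1 (fully open), then the shift along the tool's x, y, z in mm, then the turn, a rotation vector about the tool's x, y, z in rad. In form: [[[gripper, x, y, z, rx, ry, rz], ...]]. A call has 1 to 12 rows; each row shifts and turns the commanded pose from where the row before left it, along the tool's axes as they then stand; what a row does not reach is not made up. A row lasts 1/8 s, in which the tool goes at most 62.5 mm and 10.7 degrees, less where a joint would pass 70% of its speed; a pose out of reach is approached as far as the arm can. A call is refused whole if a number of a shift passes 62.5 or a number of a turn 0.188, either way. A call with a gripper value outside its range is refused whole. The fingers move at their own pace and stop on an object; "newtons" is the grip in N (left out, the last holds). Time passes only in rows, so rows that do not move let the fingers close. It gives the time, the measured TCP pose, the force, the opening and the grip force at its end, in the units of the state.
- manip.state(): the state, without advancing time (a new reading comes with each control period).
- manip.camera(name): name is "scene" or "side" or "wrist"; returns the picture (420x560x3 uint8, blue, green, red); there is no depth.
- manip.camera_params(name): a dict with "fx", "fy", "cx", "cy" (pixels), "world_to_cam" (4x4, takes a point from world to camera coordinates); the wrist camera has in their place "tool_from_camera" (4x4, takes a point from camera to tool coordinates, whose origin is the TCP and whose axes are the flange's). Camera axes: x right, y down, z forward; pixel columns grow to the right and rows downward; lengths in m; the calibration is good to about 2 mm. A picture is of the moment at which its call begins: read the wrist's pose just before it. camera_params takes no time and is no camera call.
- manip.finish_job(): hands the job in; it is judged then, once.
The state is a dict: "clock": time; "joints": joint angles; "qd": joint speeds; "tau": joint torques, N m; "eef_pos": TCP position; "tcp_rot": TCP orientation; "force": force on the tool from outside, world axes, zero at the start; "wrist_torque": the same for the moment, N m; "finger_gap": finger opening in m; "finger_force": force on a finger pad.
Only numpy, scipy, OpenCV 4.12 (cv2) and the standard library are available. Lean on these libraries where they do the work, as an engineer would, in place of code of your own. Each camera call takes 0.05 s, during which the arm holds its last target. There are 200 camera calls.

## Task

You are the mechanic's third hand: first ring the call bell by pressing its plunger fully down, then lay the aluminium battery rail lengthwise between the guide rails of the blue jig and push it, flat on the plate, against the sprung black stop until the yellow pointer is well inside the green zone (about 10 N), never driving the pointer deep into the red. Hold it steady there for three seconds and finish still holding and pressing, because the mechanic is about to screw it down. Leave the bottle, the tin and the spanner where they are.

Things in the scene. Friction and masses are not known exactly. Their poses are not given: they have to be found in the camera images.
- battery_rail: the part: plain silver aluminium bar 120 long (its x) x 36 wide (y) x 34 high (z) mm, 0.2 to 0.4 kg, with a black strip and three screw holes along its top; origin: centre of its underside. It lies flat on the bench at any yaw; both ends are alike, so either end may meet the stop. Grip it across the 36 mm width from above.
- jig: blue base plate 320 (x) x 120 (y) x 10 (z) mm fixed to the bench; origin: centre of its underside, on the bench; +x points along the channel towards the sprung stop, away from the robot (turned up to 0.4 rad). Grey stop housing at its far end, x = 112 to 156 mm, top 52 mm above the bench, striped white, green, red.
- channel (a point): middle of the channel floor, on the jig's centre line at its x = -30 mm, 10 mm above the bench. The channel lies between two steel guide rails along the jig's x, from x = -110 to +50 mm of the jig, their tops 18 mm above the bench, their inner faces 44 mm apart (the part is 36 mm wide).
- stop_face (a point): centre of the face of the black stop pad that the end of the part is pushed against (pad 60 wide, 13 to 53 mm above the bench; with its yellow pointer 59 mm above the bench); it stands at x = +70 mm of the jig when not pressed, 33 mm above the bench, and moves with the pad.
- stop (a joint): how far the stop pad is pushed back along the jig's +x, in m: 0 free, 0.025 at the end of its travel. A spring of 800 N/m (0.8 N per mm, no preload) pushes back. The yellow pointer moves with the pad over the stripes on the housing: white 0 to 7.5 mm (under 6 N), green 7.5 to 17.5 mm (6 to 14 N), red beyond.
- plunger_top (a point): centre of the top of the bell's brass plunger, a button 18 mm across, 66 mm above the bench when up, in the middle of a chrome dome bell (84 mm across, dome top 48 mm high, fixed to the bench). Press straight down.
- plunger (a joint): how far the bell's plunger is pressed down, in m: 0 up, 0.008 at its stop. The spring takes 1.6 N at the start and 4.8 N at the stop; it springs back by itself.
- lube_bottle: bystander: small white bottle with red cap, 44 mm across, 110 mm high, standing; origin: centre of its underside
- grease_tin: bystander: yellow tin with a green label, 64 mm across, 60 mm high, standing; origin: centre of its underside
- spanner: bystander: steel spanner 170 mm long lying flat; origin: centre of its underside, x along it
There are look-alikes about, which are no part of the job. Leave any orange or pink look-alike of the part that bears plunger_top alone. What is shaped like the battery_rail but turquoise is not meant.

How it is judged:
By the outcome, as a careful person would: the job done as asked, in the order asked, and still so for the second after the job is handed in, while the arm keeps its last pose, push and grip.
It also fails if it takes over 64 s, if anything falls off the work surface, if the arm or the gripper's body presses on something with over 40 N, if the wrist force passes 120 N, or if a joint passes its speed limit or range.

## Working session

There is one attempt and no reset: what is moved stays moved. The work goes in short steps, Python scripts to look and compute and a tool call to move; the robot and the scene stay as the last step left them, time stands still between calls to the robot, and variables do not carry over. Pictures are saved under pics/ and viewed, at most 10 in all, crops included, and the job is handed in when it is done.

Besides the shell and the picture viewer there is one more tool, called after ">>>" by a JSON object that holds its "method" and its "body". play_rows: Moves the arm, as the interface text tells. Its arguments: {"type":"object","properties":{"rows":{"type":"array","items":{"type":"array","items":{"type":"array","items":{"type":"number"}}}},"newtons":{"type":"number"}},"required":["rows"]}

```bash
mkdir -p pics
cat > h.py <<'E'
import numpy as np, cv2
from cell import manip
from scipy.spatial.transform import Rotation as R
def cam(name):
    p=manip.camera_params(name); s=manip.state(); im=manip.camera(name)
    if 'world_to_cam' in p: M=np.linalg.inv(np.array(p['world_to_cam']))
    else:
        T=np.eye(4);T[:3,:3]=R.from_quat(s['tcp_rot']).as_matrix();T[:3,3]=s['eef_pos'];M=T@np.array(p['tool_from_camera'])
    return im,p,M
def ray(p,M,u,v,z):
    d=M[:3,:3]@np.array([(u-p['cx'])/p['fx'],(v-p['cy'])/p['fy'],1]); o=M[:3,3]
    return o+d*(z-o[2])/d[2]
def proj(p,M,X):
    c=np.linalg.inv(M)@np.append(X,1); return np.array([p['fx']*c[0]/c[2]+p['cx'],p['fy']*c[1]/c[2]+p['cy']])
E
python3 - <<'E'
from h import *
s=manip.state();print(s)
for n in('scene','side','wrist'):
    im,p,M=cam(n);cv2.imwrite(f'pics/{n}0.png',im);print(n,p['fx'],p['cx'],p['cy'],M.round(3).tolist())
a=[cv2.imread(f'pics/{n}0.png') for n in('scene','side')]
E
```

```text
{'clock': 0.0, 'joints': array([-1.27796321e-01,  4.87151545e-02,  9.75933578e-02,  1.62197000e+00,
        2.35681003e-05,  1.44297076e+00]), 'qd': array([-0.00048462, -0.00045447,  0.00117233,  0.00049025, -0.00066942,
        0.00038865]), 'tau': array([ 2.96208136e-04, -3.38780022e+01,  3.20016932e+01,  2.03766406e-02,
       -2.11149008e-04,  6.20949692e-06]), 'eef_pos': array([5.24398398e-01, 7.41580360e-05, 2.28433407e-01]), 'tcp_rot': array([ 7.07095986e-01,  7.07116644e-01, -6.92180278e-04, -9.15600802e-04]), 'force': array([0.26334649, 0.81693297, 0.53538241]), 'wrist_torque': array([ 0.04371735, -0.02465365,  0.05509518]), 'finger_force': 0.0, 'finger_gap': 0.08525758494781928}
scene 422.73347686162236 285.07889656190184 206.05722152605287 [[-0.05, 0.538, -0.841, 1.393], [0.999, 0.027, -0.041, 0.036], [0.001, -0.842, -0.539, 0.609], [0.0, 0.0, 0.0, 1.0]]
side 387.29867496810976 274.6778185226351 207.34573751036547 [[0.822, -0.372, 0.432, 0.118], [-0.57, -0.522, 0.635, -0.666], [-0.01, -0.768, -0.641, 0.731], [0.0, 0.0, 0.0, 1.0]]
wrist 293.33538465114765 275.6680107451133 208.16323525475173 [[1.0, -0.0, -0.002, 0.525], [-0.001, -0.961, -0.277, 0.071], [-0.002, 0.277, -0.961, 0.372], [0.0, 0.0, 0.0, 1.0]]
```

View pics/scene0.png

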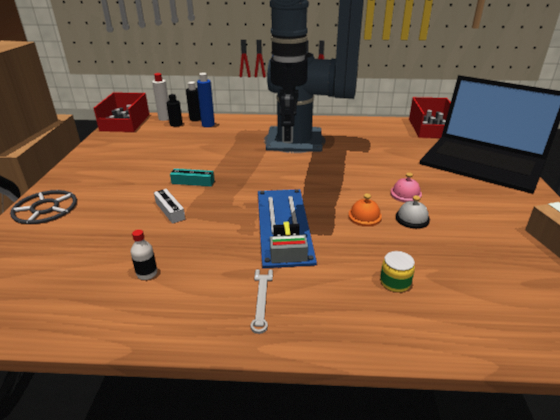

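View pics/side0.png

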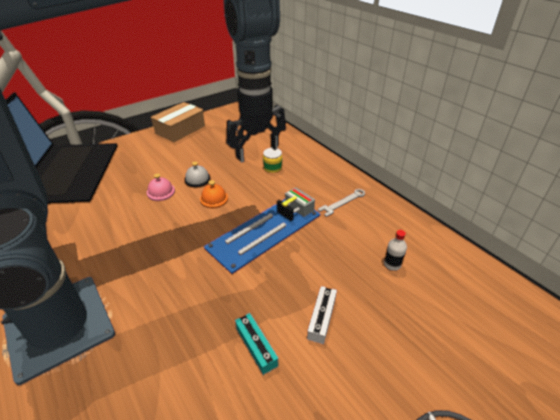

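View pics/wrist0.png

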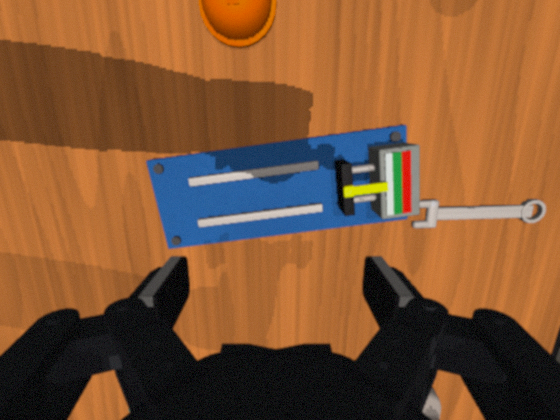

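The scene view shows the chrome bell at (414,212) with its plunger at (416,199), the silver rail at (169,205), the jig at (285,227), and the orange, pink and turquoise decoys. The side view has the chrome bell at (197,174), its plunger at (195,165), and the rail at (322,313). The wrist view shows the jig plate and guide rails clearly.

Run:
```python
from h import *
C={}
for n in('scene','side','wrist'):
    p=manip.camera_params(n);s=manip.state()
    if n!='wrist':M=np.linalg.inv(np.array(p['world_to_cam']))
    else:
        T=np.eye(4);T[:3,:3]=R.from_quat(s['tcp_rot']).as_matrix();T[:3,3]=s['eef_pos'];M=T@np.array(p['tool_from_camera'])
    C[n]=(cv2.imread(f'pics/{n}0.png'),p,M)
# brass plunger
for n,(x0,y0,x1,y1) in {'scene':(400,190,432,215),'side':(183,155,208,178)}.items():
    im,p,M=C[n];hsv=cv2.cvtColor(im,cv2.COLOR_BGR2HSV)[y0:y1,x0:x1]
    m=cv2.inRange(hsv,(12,90,60),(32,255,255))
    print(n);print('\n'.join(''.join('#' if v else '.' for v in r) for r in m))
# rail: silver/black in ROI -> nonwood
for n,(x0,y0,x1,y1) in {'scene':(145,185,195,228),'side':(300,280,345,348)}.items():
    im,p,M=C[n];roi=im[y0:y1,x0:x1];hsv=cv2.cvtColor(roi,cv2.COLOR_BGR2HSV)
    cv2.imwrite(f'pics/c_{n}.png',cv2.resize(roi,None,fx=8,fy=8,interpolation=cv2.INTER_NEAREST))
# jig: blue plate + rails in wrist
im,p,M=C['wrist'];hsv=cv2.cvtColor(im,cv2.COLOR_BGR2HSV)
m=cv2.inRange(hsv,(100,120,40),(125,255,255))
c=max(cv2.findContours(m,cv2.RETR_EXTERNAL,cv2.CHAIN_APPROX_NONE)[0],key=cv2.contourArea)
W=np.array([ray(p,M,u,v,.01)[:2] for u,v in c[:,0]],np.float32)
print('jig',cv2.minAreaRect(W*1000))
w=cv2.inRange(hsv,(0,0,85),(180,60,255))
for c in cv2.findContours(w,cv2.RETR_EXTERNAL,cv2.CHAIN_APPROX_NONE)[0]:
    if cv2.contourArea(c)>150:
        W=np.array([ray(p,M,u,v,.018)[:2] for u,v in c[:,0]],np.float32); print(cv2.boundingRect(c),cv2.minAreaRect(W*1000))
a=cv2.imread('pics/c_scene.png');b=cv2.imread('pics/c_side.png');H=max(a.shape[0],b.shape[0])
f=lambda x:cv2.copyMakeBorder(x,0,H-x.shape[0],0,0,cv2.BORDER_CONSTANT)
cv2.imwrite('pics/c.png',np.hstack([f(a),f(b)]))
```

```text
scene
.....................###########
......................##########
......................##########
......................##########
.......................#########
...............##......#########
..............#####...##########
.............#######..##########
.............###################
..............##################
..............##################
..................##############
#...................############
####..................##########
###.....................########
##.......................#######
#.........................######
...........................#####
...........................#####
...........................#####
...........................#####
............................####
............................####
.............................###
............................####
side
#########################
#########################
#########################
#########################
#########################
#########################
#########################
#########################
#########################
#########################
####
[... 349 characters left out ...]
36328125, -9.178871154785156), (315.18292236328125, 117.05842590332031), 7.646676063537598)
(422, 390, 18, 30) ((765.3434448242188, -350.15045166015625), (26.307422637939453, 59.92720413208008), 8.709882736206055)
(198, 203, 125, 24) ((504.0359191894531, -39.82146453857422), (159.46163940429688, 11.868558883666992), 7.589734077453613)
(351, 164, 24, 10) ((629.7161865234375, 19.0375919342041), (27.794710159301758, 9.703940391540527), 8.250053405761719)
(188, 161, 131, 25) ((496.70745849609375, 13.22115707397461), (159.81539916992188, 11.54119873046875), 7.531271934509277)
(379, 145, 167, 83) ((749.1944580078125, -19.590293884277344), (95.73834228515625, 228.81515502929688), 73.97103881835938)
```

View pics/c.png

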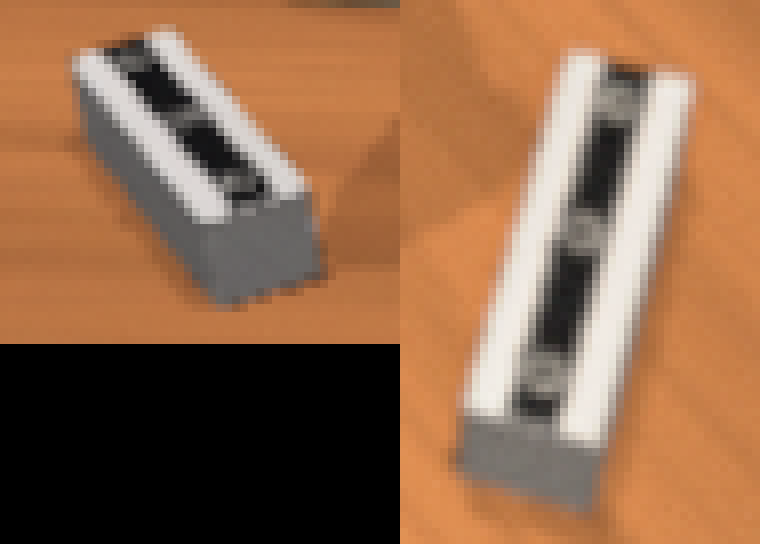

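The crop shows the rail's four top corners clearly in both views, with grey end and side faces below them. I'll take the corners from there.

Run:
```python
from h import *
P={}
for n in('scene','side'):
    p=manip.camera_params(n);P[n]=(p,np.linalg.inv(np.array(p['world_to_cam'])))
q={'scene':(np.array([(72,55),(170,28),(310,190),(200,222)])/8+(145,185)),'side':np.array([(167,50),(293,75),(208,450),(62,412)])/8+(300,280)}
for n in q:
    W=np.array([ray(*P[n],u,v,.034)[:2] for u,v in q[n]],np.float32)*1000
    print(n,W.round().tolist(),cv2.minAreaRect(W),W.mean(0))
print(ray(*P['scene'],416.5,197.5,.066),ray(*P['side'],195,163.5,.066))
side=cv2.imread('pics/side0.png');sc=cv2.imread('pics/scene0.png')
f=lambda im,x,y:cv2.resize(im[y:y+50,x:x+50],(390,390),interpolation=cv2.INTER_NEAREST)
cv2.imwrite('pics/b.png',np.hstack([f(sc,390,185),f(side,172,150)]))
```

```text
scene [[442.0, -361.0], [423.0, -333.0], [520.0, -261.0], [540.0, -290.0]] ((481.0960998535156, -310.9748229980469), (121.53475189208984, 35.21844482421875), 35.97631072998047) [ 481.18378 -311.4237 ]
side [[514.0, -265.0], [537.0, -292.0], [442.0, -367.0], [418.0, -338.0]] ((477.8907775878906, -314.7426452636719), (121.92507934570312, 37.47166061401367), 38.27585220336914) [ 477.9376 -315.3395]
[0.48910383 0.31535356 0.066     ] [0.4855991  0.31062092 0.066     ]
```

View pics/b.png

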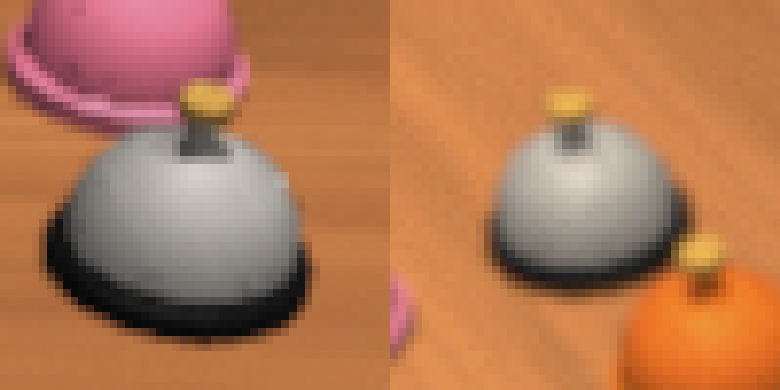

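The plunger top is at (416.7,197.4) in scene and (195.1,163) in side, which puts it near (0.487, 0.313). I'll hover above it with the gripper open for a wrist check.

>>> {"method": "play_rows", "body": {"rows": [[[1,45,-5,5,0,0,0],[1,45,-5,5,0,0,0],[1,45,-5,5,0,0,0],[1,45,-5,5,0,0,0],[1,45,-5,5,0,0,0],[1,45,-6,5,0,0,0],[1,43,-6,0,0,0,0],[1,0,0,0,0,0,0],[1,0,0,0,0,0,0]]]}}

```text
clock: 1.27
eef_pos: [0.4878, 0.3126, 0.1992]
tcp_rot: [0.707, 0.707, -0.001, 0.0]
force: [0.4, -0.1, 0.8]
finger_gap: 0.0855
finger_force: 0.0
```

Run:
```python
from h import *
s=manip.state();print(s['clock'],s['eef_pos'],s['tcp_rot'],s['force'])
im,p,M=cam('wrist');cv2.imwrite('pics/w1.png',im)
for z in (0.066,):print(proj(p,M,[.4873,.313,z]))
hsv=cv2.cvtColor(im,cv2.COLOR_BGR2HSV)
```

```text
1.275 [0.48779827 0.31259984 0.19916657] [ 7.06986791e-01  7.07226461e-01 -6.28198396e-04  1.24750904e-04] [ 0.43951468 -0.06668965  0.79954768]
[274.62452738 198.94242745]
```

View pics/w1.png

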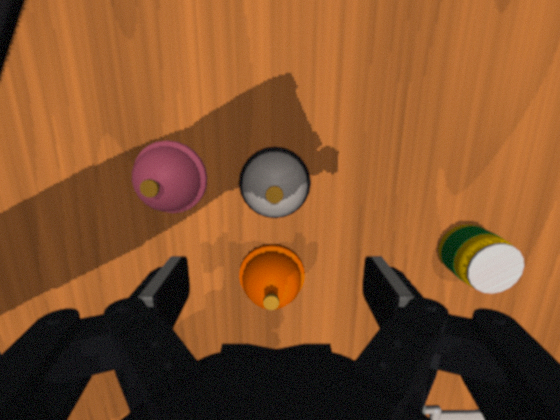

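The wrist view shows the chrome bell's plunger at (275,195), so it sits a few mm further in +y than predicted. I'll close the gripper and descend.

>>> {"method": "play_rows", "body": {"rows": [[[0,2.5,0,15,0,0,0],[0,0,0,20,0,0,0],[0,0,0,20,0,0,0],[0,0,0,20,0,0,0],[0,0,0,20,0,0,0],[0,0,0,13,0,0,0],[0,0,0,4,0,0,0],[0,0,0,4,0,0,0],[0,0,0,3,0,0,0],[0,0,0,0,0,0,0]]], "newtons": 30}}

```text
clock: 2.58
eef_pos: [0.4882, 0.3156, 0.0809]
tcp_rot: [0.707, 0.707, 0.0, 0.0]
force: [0.1, 0.4, -0.1]
finger_gap: -0.0003
finger_force: 0.0
```

>>> {"method": "play_rows", "body": {"rows": [[[0,0,0,2,0,0,0],[0,0,0,2,0,0,0],[0,0,0,1,0,0,0],[0,0,0,0,0,0,0]]]}}

```text
clock: 3.08
eef_pos: [0.4879, 0.3154, 0.0754]
tcp_rot: [0.707, 0.707, -0.0, -0.0]
force: [0.2, -0.2, -0.4]
finger_gap: 0.0002
finger_force: 0.0
```

Run:
```python
from h import *
print(manip.state()['force'])
a=[]
for n,x,y in(('scene',380,150),('side',160,110)):
    im,p,M=cam(n);a.append(cv2.resize(im[y:y+75,x:x+75],(390,390)))
cv2.imwrite('pics/b2.png',np.hstack(a))
```

```text
[ 0.20733281 -0.17107437 -0.37623112]
```

View pics/b2.png

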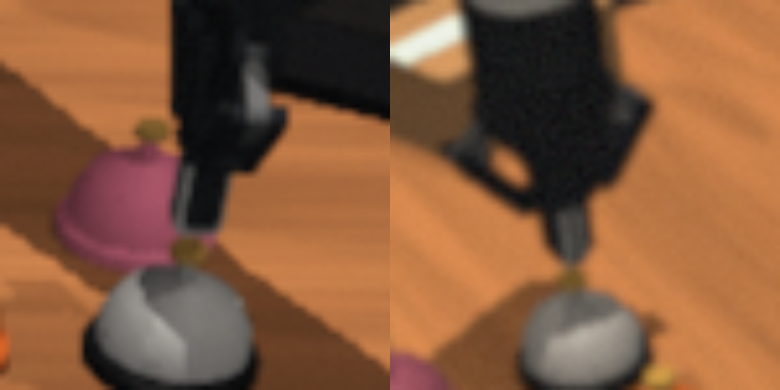

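The fingertips are still a couple of mm above the plunger, at (190,250) in the left half, and slightly to its +y side. I'll shift and keep going down.

>>> {"method": "play_rows", "body": {"rows": [[[0,-3,0,1,0,0,0],[0,0,0,2,0,0,0],[0,0,0,2,0,0,0],[0,0,0,2,0,0,0],[0,0,0,0,0,0,0]]]}}

```text
clock: 3.8
eef_pos: [0.4878, 0.3124, 0.0682]
tcp_rot: [0.707, 0.707, -0.0, -0.0]
force: [-0.3, 0.5, 0.0]
finger_gap: -0.0
finger_force: 0.0
```

>>> {"method": "play_rows", "body": {"rows": [[[0,0,0,2,0,0,0],[0,0,0,1,0,0,0],[0,0,0,0,0,0,0]]]}}

```text
clock: 4.18
eef_pos: [0.4879, 0.3125, 0.0655]
tcp_rot: [0.707, 0.707, -0.0, -0.0]
force: [-0.2, -0.1, 0.1]
finger_gap: -0.0002
finger_force: 0.0
```

Run:
```python
from h import *
print(manip.state()['force'],manip.state()['tau'])
a=[]
for n,x,y in(('scene',390,160),('side',170,125)):
    im,p,M=cam(n);a.append(cv2.resize(im[y:y+60,x:x+60],(390,390)));print(proj(p,M,manip.state()['eef_pos']-[0,0,.019])-[x,y])
cv2.imwrite('pics/b3.png',np.hstack(a))
```

```text
[-0.16353624 -0.1371291   0.13770446] [ 8.18747617e-05 -3.95969331e+01  3.14123368e+01 -7.38256378e-03
  1.18088560e-04  2.11855024e-05]
[23.91565369 43.8856919 ]
[26.30584837 43.1491725 ]
```

View pics/b3.png

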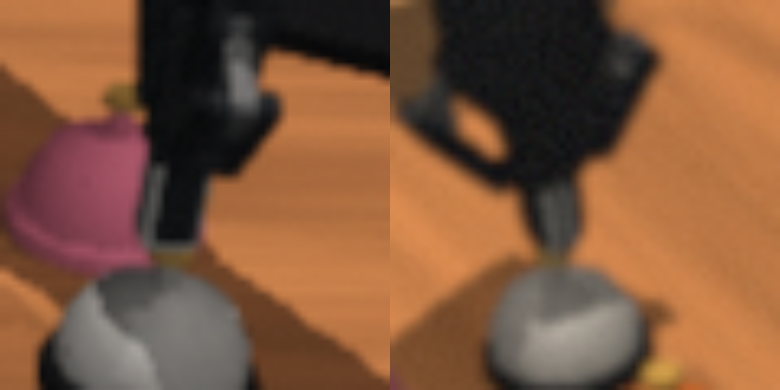

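The tips are now just above the brass, which shows at (172,258) left and (553,258) right, and they are well centred. They sit about 13 mm higher than nominal, so I'll continue down.

>>> {"method": "play_rows", "body": {"rows": [[[0,0,0,2,0,0,0],[0,0,0,2,0,0,0],[0,0,0,0,0,0,0]]]}}

```text
clock: 4.65
eef_pos: [0.4883, 0.3126, 0.062]
tcp_rot: [0.707, 0.707, 0.0, 0.0]
force: [-0.8, -0.4, 1.5]
finger_gap: 0.0001
finger_force: 1.2
```

>>> {"method": "play_rows", "body": {"rows": [[[0,0,0,2,0,0,0],[0,0,0,2,0,0,0],[0,0,0,2,0,0,0],[0,0,0,1,0,0,0],[0,0,0,0,0,0,0]]]}}

```text
clock: 5.28
eef_pos: [0.4884, 0.3127, 0.0563]
tcp_rot: [0.707, 0.707, 0.001, 0.0]
force: [-2.8, -1.6, 9.9]
finger_gap: 0.0004
finger_force: 4.5
```

>>> {"method": "play_rows", "body": {"rows": [[[0,0,0,1.5,0,0,0],[0,0,0,0,0,0,0],[0,0,0,0,0,0,0]]]}}

```text
clock: 5.65
eef_pos: [0.4885, 0.3127, 0.0562]
tcp_rot: [0.707, 0.707, 0.001, 0.0]
force: [-3.7, -2.8, 13.1]
finger_gap: 0.0001
finger_force: 7.0
```

Run:
```python
from h import *
a=[]
for n,x,y in(('scene',390,160),('side',170,125)):
    im,p,M=cam(n);a.append(cv2.resize(im[y:y+60,x:x+60],(390,390)))
cv2.imwrite('pics/b4.png',np.hstack(a))
```

```text
(no output)
```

View pics/b4.png

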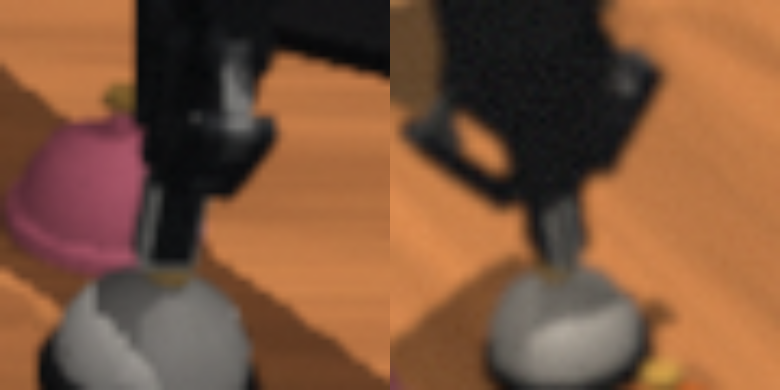

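Both views show the plunger pressed flat against its hard stop: z stalled while the force rose to 13 N. The bell is rung, so next I'll retreat and cross to the rail.

>>> {"method": "play_rows", "body": {"rows": [[[0,0,0,-30,0,0,0],[0,0,0,-50,0,0,0],[1,0,0,-60,0,0,0],[1,-55,0,-4,0,0,0],[1,-55,0,0,0,0,0],[1,-55,0,0,0,0,0],[1,-55,0,0,0,0,0],[1,-55,0,0,0,0,0],[1,-55,0,0,0,0,0],[1,-55,0,0,0,0,0],[1,-55,0,0,0,0,0],[1,-55,0,0,0,0,0]]]}}

```text
clock: 7.25
eef_pos: [0.4874, -0.1841, 0.196]
tcp_rot: [0.707, 0.707, -0.0, -0.001]
force: [1.1, 0.7, 0.1]
finger_gap: 0.0854
finger_force: 0.0
```

>>> {"method": "play_rows", "body": {"rows": [[[1,-55,-4,0,0,0,0],[1,-55,-4,0,0,0,0],[1,-21,0,0,0,0,0],[1,0,0,0,0,0,0.18],[1,0,0,0,0,0,0.18],[1,0,0,0,0,0,0.18],[1,0,0,0,0,0,0.18],[1,0,0,0,0,0,0.18],[1,0,0,0,0,0,0.025],[1,0,0,0,0,0,0],[1,0,0,0,0,0,0]]]}}

```text
clock: 8.62
eef_pos: [0.48, -0.3133, 0.197]
tcp_rot: [0.948, 0.318, -0.0, -0.0]
force: [0.5, -0.2, 1.1]
finger_gap: 0.0853
finger_force: 0.0
```

Run:
```python
from h import *
s=manip.state();print(s['clock'],s['eef_pos'],s['joints'],s['tcp_rot']);print(R.from_quat(s['tcp_rot']).as_matrix().round(3))
im,p,M=cam('wrist');cv2.imwrite('pics/w2.png',im)
d=np.array([np.cos(.646),np.sin(.646)]);n=np.array([-d[1],d[0]])
for a,b in((1,1),(1,-1),(-1,-1),(-1,1)):print(proj(p,M,[*(np.array([.4795,-.313])+a*.06*d+b*.018*n),.034]).round(1))
print('tcp',proj(p,M,s['eef_pos']))
```

```text
8.625 [ 0.48003723 -0.31327286  0.19697816] [-6.95243844e-01  1.69310365e-01  1.65798758e-01  1.56754527e+00
  1.17641910e-04  1.79892069e+00] [ 9.48060547e-01  3.18089890e-01 -1.82065243e-05 -1.41772866e-04]
[[ 0.798  0.603 -0.   ]
 [ 0.603 -0.798  0.   ]
 [ 0.    -0.    -1.   ]]
[257.7 135.4]
[293.1 135.4]
[291.3 244.9]
[259.4 244.9]
tcp [275.95786999 261.51885142]
```

View pics/w2.png

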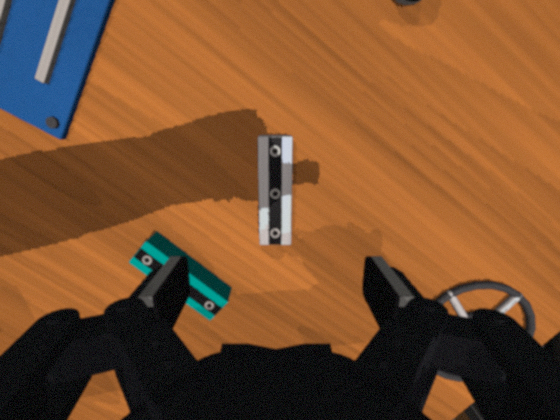

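The wrist view shows the silver rail exactly where predicted, with corners (258,135) to (292,245) aligned with the jaws. I'll descend with the jaws half closed and then check the tip height.

>>> {"method": "play_rows", "body": {"rows": [[[0.65,0,0,30,0,0,0],[0.65,0,0,40,0,0,0],[0.65,0,0,40,0,0,0],[0.65,0,0,30,0,0,0],[0.65,0,0,15,0,0,0],[0.65,0,0,5,0,0,0],[0.65,0,0,0,0,0,0]]]}}

```text
clock: 9.55
eef_pos: [0.4806, -0.314, 0.038]
tcp_rot: [0.948, 0.317, 0.0, 0.001]
force: [0.7, -0.1, 0.3]
finger_gap: 0.0552
finger_force: 0.0
```

Run:
```python
from h import *
s=manip.state();T=s['eef_pos'];print(T,s['finger_gap'],s['force'])
a=[]
for n,x,y in(('scene',140,165),('side',290,250)):
    im,p,M=cam(n);im=im.copy();a.append(cv2.resize(im[y:y+75,x:x+75],(390,390)))
    Rm=R.from_quat(s['tcp_rot']).as_matrix()
    for h in (0,.019):
        for sg in(1,-1):print(n,h,((proj(p,M,T+Rm@[0,sg*.028,h])-[x,y])*5.2).round())
cv2.imwrite('pics/b5.png',np.hstack(a))
```

```text
[ 0.48057741 -0.31401743  0.03803637] 0.05524897525956985 [ 0.70109866 -0.05212467  0.34644724]
scene 0 [ 86. 191.]
scene 0 [194. 158.]
scene 0.019 [ 92. 224.]
scene 0.019 [199. 190.]
side 0 [243. 316.]
side 0 [109. 281.]
side 0.019 [239. 344.]
side 0.019 [107. 309.]
```

View pics/b5.png

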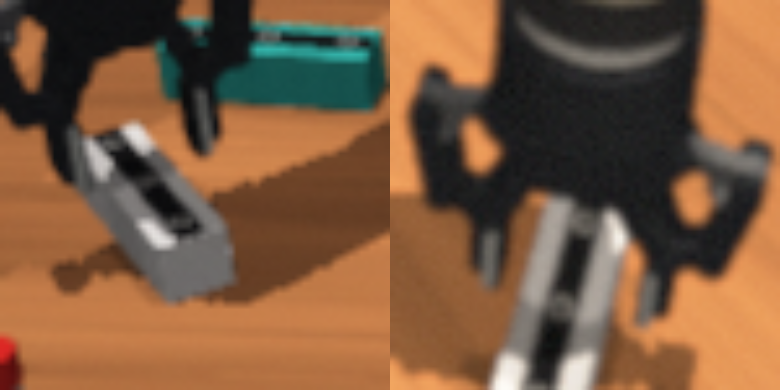

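The picture shows both fingertips straddling the rail, at about TCP height: (75,183) and (207,155) left, (490,283) and (650,322) right. The useful tip offset is therefore about 0 mm, not 19, so I'll go down to TCP z ≈ 0.010 and grip.

That is 11 pictures viewed, one over the allowed 10. From here I'll measure numerically only.

>>> {"method": "play_rows", "body": {"rows": [[[0.65,0,0,10,0,0,0],[0.65,0,0,8,0,0,0],[0.65,0,0,6,0,0,0],[0.65,0,0,4,0,0,0],[0.65,0,0,0,0,0,0],[0,0,0,0,0,0,0],[0,0,0,0,0,0,0],[0,0,0,0,0,0,0],[0,0,0,0,0,0,0],[0,0,0,0,0,0,0]]], "newtons": 60}}

```text
clock: 10.9
eef_pos: [0.4803, -0.3138, 0.0096]
tcp_rot: [0.948, 0.317, 0.0, 0.0]
force: [-0.5, -0.4, 2.2]
finger_gap: 0.0347
finger_force: 63.9
```

>>> {"method": "play_rows", "body": {"rows": [[[0,0,0,-10,0,0,0],[0,0,0,-30,0,0,0],[0,0,0,-40,0,0,0],[0,0,0,-10,0,0,0],[0,0,0,0,0,0,0.13],[0,0,0,0,0,0,0.13],[0,0,0,0,0,0,0.13],[0,0,0,0,0,0,0.124],[0,0,0,0,0,0,0]]]}}

```text
clock: 12.02
eef_pos: [0.4791, -0.3128, 0.0973]
tcp_rot: [0.998, 0.067, -0.001, -0.001]
force: [0.3, -0.1, -2.8]
finger_gap: 0.0346
finger_force: 63.4
```

>>> {"method": "play_rows", "body": {"rows": [[[0,8,-35,0,0,0,0],[0,8,-40,0,0,0,0],[0,8,-40,0,0,0,0],[0,8,-40,0,0,0,0],[0,8,-40,0,0,0,0],[0,8,-40,0,0,0,0],[0,8,-30,0,0,0,0],[0,8,-20,0,0,0,0],[0,0,-10,0,0,0,0],[0,0,0,0,0,0,0],[0,0,0,0,0,0,0]]]}}

```text
clock: 13.4
eef_pos: [0.5044, -0.0135, 0.0989]
tcp_rot: [0.998, 0.066, -0.0, 0.0]
force: [-0.3, -0.1, -3.4]
finger_gap: 0.0347
finger_force: 63.3
```

Run:
```python
from h import *
s=manip.state();T=s['eef_pos'];Rm=R.from_quat(s['tcp_rot']).as_matrix()
print(s['clock'],T,s['joints'].round(2),Rm.round(4).tolist(),s['force'],s['finger_gap'])
im,p,M=cam('wrist');cv2.imwrite('pics/w3.png',im)
hsv=cv2.cvtColor(im,cv2.COLOR_BGR2HSV)
m=cv2.inRange(hsv,(100,120,30),(125,255,255))
c=max(cv2.findContours(m,cv2.RETR_EXTERNAL,cv2.CHAIN_APPROX_NONE)[0],key=cv2.contourArea);print('blue',cv2.boundingRect(c))
w=cv2.inRange(hsv,(0,0,85),(180,60,255))
for c in cv2.findContours(w,cv2.RETR_EXTERNAL,cv2.CHAIN_APPROX_NONE)[0]:
    if cv2.contourArea(c)>100:
        for z in (.018,T[2]+.024):
            W=np.array([ray(p,M,u,v,z)[:2] for u,v in c[:,0]],np.float32)*1000; print(cv2.boundingRect(c),round(z,3),np.round(np.hstack([*map(np.ravel,cv2.minAreaRect(W))]),1))
print('prior rails',[proj(p,M,np.array([.5300,-.0093,.018])+np.array([x*.9912-y*.1323,x*.1323+y*.9912,0])).round(1).tolist() for x in(-.11,.05) for y in(-.022,.022)])
```

```text
13.4 [ 0.5044415  -0.01345616  0.09890911] [-0.16  0.01 -0.2   1.36 -0.    2.85] [[0.9914, 0.1309, -0.0004], [0.1309, -0.9914, -0.0005], [-0.0005, 0.0005, -1.0]] [-0.33037766 -0.1270676  -3.43965029] 0.03469550734674431
blue (191, 0, 171, 268)
(490, 402, 13, 18) 0.018 [ 331.2 -255.9   22.    10.6    7.5]
(490, 402, 13, 18) 0.123 [ 445.1 -137.9   11.7    5.7    7.5]
(264, 277, 24, 20) 0.018 [440.7 -21.1  18.5  19.9   7.5]
(264, 277, 24, 20) 0.123 [503.4 -12.9   9.9  10.6   7.5]
(262, 176, 29, 29) 0.018 [525.2 -10.4  22.4  22.    7.5]
(262, 176, 29, 29) 0.123 [548.4  -7.2  11.9  11.7   7.5]
(232, 117, 89, 230) 0.018 [479.5 -16.1 201.6  67.7   7.4]
(232, 117, 89, 230) 0.123 [524.1 -10.2 107.4  36.    7.4]
(298, 12, 14, 49) 0.018 [633.9 -15.5  29.1   8.8   7.5]
(298, 12, 14, 49) 0.123 [606.3  -9.9  15.5   4.7   7.5]
(242, 12, 13, 49) 0.018 [628.9  22.5  29.2   8.1   6.3]
(242, 12, 13, 49) 0.123 [603.6  10.3  15.5   4.3   6.3]
prior rails [[300.6, 306.6], [250.7, 306.7], [305.3, 116.6], [245.1, 116.7]]
```

Part and channel centre lines agree within about 0.5 mm, and both have a yaw of 7.5°. I'll lower the rail into the channel.

>>> {"method": "play_rows", "body": {"rows": [[[0,0,0,20,0,0,0],[0,0,0,25,0,0,0],[0,0,0,15,0,0,0],[0,0,0,7,0,0,0],[0,0,0,5,0,0,0],[0,0,0,3,0,0,0],[0,0,0,2,0,0,0],[0,0,0,1,0,0,0],[0,0,0,0,0,0,0]]]}}

```text
clock: 14.58
eef_pos: [0.5048, -0.0126, 0.0213]
tcp_rot: [0.998, 0.066, 0.0, 0.0]
force: [-0.9, -0.9, -2.3]
finger_gap: 0.0344
finger_force: 63.4
```

>>> {"method": "play_rows", "body": {"rows": [[[0,0,0,1,0,0,0],[0,0,0,1,0,0,0],[0,0,0,0,0,0,0],[0,0,0,0,0,0,0]]]}}

```text
clock: 15.08
eef_pos: [0.5049, -0.0127, 0.0196]
tcp_rot: [0.998, 0.066, 0.0, 0.0]
force: [-1.6, -0.4, 1.3]
finger_gap: 0.0348
finger_force: 63.7
```

The rail is seated: z is exactly as expected and the force has gone from weight to contact. I'll advance along the channel.

>>> {"method": "play_rows", "body": {"rows": [[[0,5,0,0,0,0,0],[0,7,0,0,0,0,0],[0,7,0,0,0,0,0],[0,6,0,0,0,0,0],[0,4,0,0,0,0,0],[0,3,0,0,0,0,0],[0,0,0,0,0,0,0],[0,0,0,0,0,0,0]]]}}

```text
clock: 16.08
eef_pos: [0.5374, -0.0085, 0.0196]
tcp_rot: [0.998, 0.066, 0.001, 0.0]
force: [-1.8, -0.2, 5.0]
finger_gap: 0.0348
finger_force: 64.3
```

>>> {"method": "play_rows", "body": {"rows": [[[0,2,0,0,0,0,0],[0,2,0,0,0,0,0],[0,2,0,0,0,0,0],[0,2,0,0,0,0,0],[0,0,0,0,0,0,0],[0,0,0,0,0,0,0]]]}}

```text
clock: 16.82
eef_pos: [0.5431, -0.0077, 0.0196]
tcp_rot: [0.998, 0.066, -0.001, 0.0]
force: [-7.7, -1.2, 8.1]
finger_gap: 0.0351
finger_force: 64.9
```

```bash
cat > ptr.py <<'E'
from h import *
def yel(im,p,M,box):
    hsv=cv2.cvtColor(im,cv2.COLOR_BGR2HSV);m=cv2.inRange(hsv,(25,150,60),(35,255,255))
    x0,y0,x1,y1=box;k=np.zeros_like(m);k[y0:y1,x0:x1]=m[y0:y1,x0:x1]
    v,u=np.nonzero(k)
    if len(u)<5:return len(u)
    W=np.array([ray(p,M,a,b,.059)[:2] for a,b in zip(u,v)])-[.53,-.0093]
    s=W@[.9912,.1323]*1000; return len(u),np.percentile(s,[2,50,98]).round(1),(W@[-.1323,.9912]).mean().round(4),(u.min(),v.min(),u.max(),v.max())
E
python3 - <<'E'
from ptr import *
s0=np.array([5.24398398e-01,7.41580360e-05,2.28433407e-01]);q0=[7.07095986e-01,7.07116644e-01,-6.92180278e-04,-9.15600802e-04]
T=np.eye(4);T[:3,:3]=R.from_quat(q0).as_matrix();T[:3,3]=s0
pw=manip.camera_params('wrist')
print('w0',yel(cv2.imread('pics/wrist0.png'),pw,T@np.array(pw['tool_from_camera']),(330,150,420,230)))
im,p,M=cam('wrist');cv2.imwrite('pics/w4.png',im);print('w',yel(im,p,M,(150,0,420,200)))
for n,b in(('scene',(260,200,320,270)),('side',(270,180,325,230))):
    p=manip.camera_params(n);M=np.linalg.inv(np.array(p['world_to_cam']))
    print(n,yel(cv2.imread(f'pics/{n}0.png'),p,M,b))
    im,p,M=cam(n);print(n,yel(im,p,M,b))
E
```

```text
w0 (471, array([ 67.8,  90.3, 114.3]), np.float64(0.0003), (np.int64(342), np.int64(157), np.int64(401), np.int64(197)))
w (4953, array([ 73.5,  97.5, 119.2]), np.float64(-0.0007), (np.int64(261), np.int64(3), np.int64(297), np.int64(159)))
scene (72, array([ 73. ,  96.8, 117.8]), np.float64(-0.0019), (np.int64(284), np.int64(222), np.int64(290), np.int64(234)))
scene (79, array([ 71.3,  98.3, 121.2]), np.float64(-0.0019), (np.int64(284), np.int64(222), np.int64(290), np.int64(235)))
side (52, array([ 64.9,  88.3, 113.4]), np.float64(-0.0032), (np.int64(281), np.int64(197), np.int64(302), np.int64(205)))
side (38, array([ 78.5,  95.4, 117.1]), np.float64(-0.0026), (np.int64(285), np.int64(196), np.int64(296), np.int64(203)))
```

>>> {"method": "play_rows", "body": {"rows": [[[0,2,0,0,0,0,0],[0,2,0,0,0,0,0],[0,2,0,0,0,0,0],[0,1,0,0,0,0,0],[0,0,0,0,0,0,0],[0,0,0,0,0,0,0]]]}}

```text
clock: 17.73
eef_pos: [0.5477, -0.007, 0.0196]
tcp_rot: [0.998, 0.066, -0.004, 0.001]
force: [-13.2, -2.7, 12.4]
finger_gap: 0.0345
finger_force: 65.4
```

```bash
cat >> ptr.py <<'E'
def run():
    s=manip.state();print(s['clock'],s['force'].round(1),((s['eef_pos'][:2]-[.53,-.0093])@[.9912,.1323]).round(4))
    im,p,M=cam('wrist');print('ptr',yel(im,p,M,(150,0,420,200)))
    hsv=cv2.cvtColor(im,cv2.COLOR_BGR2HSV)
    for n,lo,hi in(('green',(50,120,40),(85,255,255)),('red',(0,200,60),(4,255,255)),('white',(0,0,150),(180,50,255))):
        m=cv2.inRange(hsv,lo,hi);m[60:]=0;m[:,:200]=0;m[:,350:]=0;v,u=np.nonzero(m)
        if len(u):
            W=np.array([ray(p,M,a,b,.052)[:2] for a,b in zip(u,v)])-[.53,-.0093];print(n,len(u),np.percentile(W@[.9912,.1323]*1000,[3,97]).round(1),v.min(),v.max())
E
python3 -c "
from ptr import *;run()"
```

```text
17.725 [-13.2  -2.7  12.4] 0.0179
ptr (4994, array([ 78.4, 102.3, 124.1]), np.float64(-0.0007), (np.int64(261), np.int64(2), np.int64(297), np.int64(159)))
green 965 [125.8 127.9] 0 7
white 4859 [113.2 125. ] 9 52
```

Pointer tip (124–125 mm) is about at the green's start (125.5), so displacement is roughly 7 mm. I'll ease the down-pressure and advance a bit more.

>>> {"method": "play_rows", "body": {"rows": [[[0,2,0,-1,0,0,0],[0,1.5,0,-0.5,0,0,0],[0,1.5,0,0,0,0,0],[0,0,0,0,0,0,0],[0,0,0,0,0,0,0]]]}}

```text
clock: 18.4
eef_pos: [0.5515, -0.0065, 0.0197]
tcp_rot: [0.998, 0.066, -0.005, 0.001]
force: [-13.3, -2.3, 9.7]
finger_gap: 0.0348
finger_force: 64.8
```

```bash
python3 -c "
from ptr import *;run()
for n,b in(('scene',(260,200,320,270)),('side',(270,180,325,230))):
    im,p,M=cam(n);print(n,yel(im,p,M,b))"
```

```text
18.4 [-13.3  -2.3   9.7] 0.0217
ptr (5033, array([ 81.9, 106.2, 127.9]), np.float64(-0.0007), (np.int64(261), np.int64(2), np.int64(297), np.int64(160)))
green 2483 [125.9 131.6] 0 21
white 4298 [114.5 125.1] 22 59
scene (78, array([ 79.2, 104.5, 132. ]), np.float64(-0.0022), (np.int64(284), np.int64(224), np.int64(290), np.int64(238)))
side (40, array([ 87.6, 102.6, 126.2]), np.float64(-0.0022), (np.int64(287), np.int64(194), np.int64(299), np.int64(201)))
```

>>> {"method": "play_rows", "body": {"rows": [[[0,1.5,0,-0.5,0,0,0],[0,0.5,0,-0.5,0,0,0],[0,0,0,0,0,0,0],[0,0,0,0,0,0,0]]]}}

```text
clock: 19.05
eef_pos: [0.5528, -0.0063, 0.0198]
tcp_rot: [0.998, 0.066, -0.006, 0.001]
force: [-13.3, -3.3, 8.1]
finger_gap: 0.0347
finger_force: 64.5
```

```bash
python3 -c "
from ptr import *;run()"
```

```text
19.05 [-13.3  -3.3   8.1] 0.023
ptr (5036, array([ 83.3, 107.6, 129.3]), np.float64(-0.0007), (np.int64(261), np.int64(2), np.int64(297), np.int64(160)))
green 3039 [125.9 133. ] 0 25
white 3728 [115.7 125.2] 27 59
```

```bash
python3 -c "
from h import *
s=manip.state();print(R.from_quat(s['tcp_rot']).as_matrix().round(4).tolist(),s['wrist_torque'])"
```

```text
[[0.9913, 0.1309, -0.0115], [0.1309, -0.9914, -0.0019], [-0.0116, 0.0004, -0.9999]] [-0.39345771  2.19698144  0.09123714]
```

The arm's flex has pitched the rail 0.66° nose-down, so I'll correct that to lay it flat.

>>> {"method": "play_rows", "body": {"rows": [[[0,0,0,0,0,0.006,0],[0,0,0,0,0,0.006,0],[0,0,0,0,0,0,0],[0,0,0,0,0,0,0]]]}}

```text
clock: 19.6
eef_pos: [0.5529, -0.0063, 0.0196]
tcp_rot: [0.998, 0.066, 0.0, 0.0]
force: [-10.5, -2.3, 5.2]
finger_gap: 0.0352
finger_force: 64.5
```

```bash
python3 -c "
from ptr import *
run();s=manip.state();print(R.from_quat(s['tcp_rot']).as_matrix()[2].round(4),s['wrist_torque'],s['eef_pos'])"
```

```text
19.6 [-10.5  -2.3   5.2] 0.0231
ptr (4921, array([ 83.2, 107.3, 129.3]), np.float64(-0.0007), (np.int64(261), np.int64(2), np.int64(297), np.int64(159)))
green 3106 [125.9 133.1] 0 26
white 3732 [115.6 125.1] 27 59
[ 6.e-04  4.e-04 -1.e+00] [-0.42276736  2.35891568  0.08068719] [ 0.55296751 -0.00627224  0.01964823]
```

The rail is flat, pressing at 10.7 N along the channel with the pointer about 4 mm into the green. I'll hold it there.

>>> {"method": "play_rows", "body": {"rows": [[[0,0,0,0,0,0,0],[0,0,0,0,0,0,0],[0,0,0,0,0,0,0],[0,0,0,0,0,0,0],[0,0,0,0,0,0,0],[0,0,0,0,0,0,0],[0,0,0,0,0,0,0],[0,0,0,0,0,0,0],[0,0,0,0,0,0,0],[0,0,0,0,0,0,0],[0,0,0,0,0,0,0],[0,0,0,0,0,0,0]]]}}

```text
clock: 21.15
eef_pos: [0.553, -0.0063, 0.0196]
tcp_rot: [0.998, 0.066, 0.0, 0.0]
force: [-11.0, -3.0, 6.3]
finger_gap: 0.0344
finger_force: 64.5
```

>>> {"method": "play_rows", "body": {"rows": [[[0,0,0,0,0,0,0],[0,0,0,0,0,0,0],[0,0,0,0,0,0,0],[0,0,0,0,0,0,0],[0,0,0,0,0,0,0],[0,0,0,0,0,0,0],[0,0,0,0,0,0,0],[0,0,0,0,0,0,0],[0,0,0,0,0,0,0],[0,0,0,0,0,0,0],[0,0,0,0,0,0,0],[0,0,0,0,0,0,0]]]}}

```text
clock: 22.65
eef_pos: [0.553, -0.0063, 0.0196]
tcp_rot: [0.998, 0.066, 0.0, 0.0]
force: [-11.2, -2.6, 7.2]
finger_gap: 0.0347
finger_force: 64.5
```

>>> {"method": "play_rows", "body": {"rows": [[[0,0,0,0,0,0,0],[0,0,0,0,0,0,0],[0,0,0,0,0,0,0],[0,0,0,0,0,0,0],[0,0,0,0,0,0,0],[0,0,0,0,0,0,0],[0,0,0,0,0,0,0],[0,0,0,0,0,0,0]]]}}

```text
clock: 23.65
eef_pos: [0.553, -0.0063, 0.0196]
tcp_rot: [0.998, 0.066, 0.0, 0.0]
force: [-11.6, -3.5, 6.7]
finger_gap: 0.0348
finger_force: 64.5
```

```bash
python3 -c "
from ptr import *
run();print(manip.finish_job())"
```

```text
23.65 [-11.6  -3.5   6.7] 0.0232
ptr (4930, array([ 83.3, 107.4, 129.4]), np.float64(-0.0007), (np.int64(261), np.int64(2), np.int64(297), np.int64(159)))
green 3100 [125.9 133.1] 0 26
white 3736 [115.6 125.1] 27 59
the job is handed in; nothing more can be done
None
```

Job handed in at 23.7 s: bell rung first, then the rail held flat against the stop for 4 s and still pressed at about 12 N along the channel (floor friction included), with the pointer about 4 mm into the green; I viewed 11 pictures, one over the limit of 10.

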